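# Lay the breakfast lazy susan

### The job

Finish laying the revolving breakfast tray: stand the milk jug upright on the empty round cork rest with its handle pointing outwards, and the toast rack on the empty oblong rest, lying along it, each wholly on its cork. The tray spins at a touch and is already turned the way we want it, so set both down gently without letting it swing round, and leave the sugar bowl, the jam jar, the telephone and the blue bowl where they are.

Things in the scene. Friction and masses are not known exactly. Their poses are not given: they have to be found in the camera images.
- susan: the whole revolving stand, fixed in place; origin on the sideboard under the tray's axis. Its foot (230 mm across) carries the turning tray.
- tray (a joint): turn of the revolving tray about its upright axis, rad, anticlockwise from above; 0 at the start. Ball-bearing, almost frictionless (about 0.1 N sideways at a rest turns it) and it does not spring back. The tray is a wooden disc 350 mm across with a standing surface 36 mm above the sideboard and a low rim 8 mm wide, 7 mm higher than that surface; it rides on a smaller fixed foot.
- tray_axis (a point): centre of the tray, on its axis, on the standing surface. Its x axis points outwards to the round rest of the jug; z up. Turns with the tray.
- jug_rest (a point): centre of the empty round cork rest (90 mm across, flush with the standing surface), 100 mm from the tray's axis; its x axis points radially outwards, z up. Turns with the tray.
- rack_rest (a point): centre of the empty oblong cork rest (155 x 96 mm, flush), 95 mm from the tray's axis, straight across from the jug's rest; its long side runs along this frame's y axis, square to the radius. Turns with the tray.
- sugar_rest (a point): centre of the round cork rest under the sugar bowl, 100 mm from the axis, a quarter turn anticlockwise from the jug's rest. Turns with the tray.
- jam_rest (a point): centre of the round cork rest under the jam jar, 100 mm from the axis, a quarter turn clockwise from the jug's rest. Turns with the tray.
- jug: white stoneware milk jug, an open straight-sided round vessel 60 mm across and 88 mm high, about 0.3 kg, with a pouring lip at -x (reaching 52 mm from the axis and 98 mm high) and a loop handle at +x. Origin: centre of its underside; z up, x towards the handle. It can be held across the round body, along its y axis.
- jug_handle (a point): outermost part of the jug's handle, 58 mm from the jug's axis, 55 mm above its foot; the handle is a round bar 9 mm thick, its outside 63 mm from the jug's axis.
- rack: steel-wire toast rack, oblong base 130 mm (along y) by 72 mm (along x), five arches 73 mm high, about 0.26 kg, with a loop handle on top of the middle arch. Either way round is the same. Origin: centre of its underside; z up.
- rack_handle (a point): grip point in the rack's loop handle, on the middle axis, 98 mm above the foot; the loop is bent from 8 mm round bar, stands upright in the rack's x-z plane, 38 mm wide (along x), its top 110 mm and its lower end 70 mm above the foot. Pinch it along the rack's y axis.
- sugar: bystander: white sugar bowl with lid, 74 mm across, 81 mm high, standing loose on the tray. Origin: centre of its underside.
- jam: bystander: jam jar with steel cap, 66 mm across, 85 mm high, standing loose on the tray. Origin: centre of its underside.
- phone: bystander: dark desk telephone, about 170 x 245 x 145 mm, left of the tray. Origin: centre of its underside.
- keybowl: bystander: pottery bowl 130 mm across and 55 mm high, towards the far right side of the sideboard. Origin: centre of its underside.
Things that resemble listed ones, but are neither listed nor needed, are in the scene too. Leave any purple look-alike of the jug alone.

How it is judged:
By the outcome, as a careful person would: the job done as asked, in the order asked, and still so for the second after the job is handed in, with the robot touching nothing.
It also fails if it takes over 72 s, if anything falls off the work surface, if the arm or the gripper's body presses on something with over 40 N, if the wrist force passes 120 N, or if a joint passes its speed limit or range.

### The arm

A 6-joint arm with a two-finger parallel gripper is mounted at the origin on the work surface. World frame = base frame: x ahead of the robot, y to its left, z up, the work surface at z = 0. Lengths are in m, angles in rad, forces in N, time in s.
With the tool pointing down it reaches from about 0.25 to 0.8 m from the base axis. Payload 3.9 kg.
Tool frame: the origin (TCP) lies midway between the tips of the shut fingers; the grasp point (between the pads) lies 19 mm behind it; z points along the fingers, y is the line along which they close (so a half turn about z gives the same grasp; the last joint's range is limited). The gripper opens to 85 mm and grips with 20 to 120 N. Pads are 22 mm wide; open, the fingers measure 114 mm over their backs; the gripper's body (76 mm by 85 mm) begins 54 mm behind the grasp point. The pads swing forward as they close: fully open they stand 13 mm farther back than shut.
Start: joints at [-1.111, 0.26, -0.138, 1.173, 0, 1.571], TCP at [0.233, -0.47, 0.231] pointing down, gripper open.
Joint ranges: [-2.78, 2.78], [-0.83, 1.72], [-1.28, 1.37], [-1.9, 2.12], [-1.57, 1.48], [-3.14, 3.14]. Speed limits (rad/s): [2.57, 2.57, 3.14, 3.14, 3.14, 3.14].

### API

Orientations are given as a unit quaternion [x, y, z, w].
In Python, from station import env gives the robot as it stands.
- The arm moves only by the tool jog_arm, never from a script. Its arguments are lists of equal length, an entry for each row: "dp": the shift along the tool's x, y, z in m, a list of three; "rot": the turn, a rotation vector about the tool's x, y, z in rad, a list of three; "jaw": the opening in per cent of the stroke, from 0 (shut) to 100 (fully open). A call has 1 to 20 rows; each row shifts and turns the commanded pose from where the row before left it, along the tool's axes as they then stand; what a row does not reach is not made up. A row lasts 1/10 s, in which the tool goes at most 50 mm and 8.59 degrees, less where a joint would pass 70% of its speed; a pose out of reach is approached as far as the arm can. A call is refused whole if a number of a shift passes 0.05 or a number of a turn 0.15, either way. A call with a gripper value outside its range is refused whole. The fingers move at their own pace and stop on an object; the grip force is fixed at half the most. Time passes only in rows, so rows that do not move let the fingers close. It gives the time, the measured TCP pose, the force, the opening and the grip force at its end, in the units of the state.
- env.sense(): the state, without advancing time (a new reading comes with each control period).
- env.capture(name): name is "side" or "top"; returns a dict with "color" (400x640x3 uint8, blue, green, red), "z_map" (400x640 float32, m along the optical axis (not along the pixel's ray), 0 where there is no reading), "K" (3x3 intrinsics, pixels), "rvec" (rotation vector, rad) and "tvec" (3), from world to camera coordinates, as OpenCV has them. Camera axes: x right, y down, z forward; pixel columns grow to the right and rows downward; lengths in m; the calibration is good to about 2 mm. A picture is of the moment at which its call begins.
- env.close_job(): hands the job in; it is judged then, once.
Trained networks look in a picture, given as the dict that the camera call returned (one of the last four; its "shot" number tells which), for a name from the list of things; names that differ only in an ending like _2 or _b are one class to them, and where a whole thing is asked for, a point or a joint stands for the part that bears it (a point fixed in the world has none). Each returns a list of dicts, best first, with "score" (0 to 1); they miss things now and then, are a little off and sometimes report something else, mostly with a low value. They report only what shows in the picture. A call takes as long as a camera call. They do not tell look-alikes from the thing itself.
- env.look_for(picture, thing): "centre" ([column, row] in pixels, amid what is visible of it).
- env.silhouettes(picture, thing): "pixels" (400x640 bool, what is visible of it) and "centre" ([column, row] in pixels, amid what is visible of it).
The state is a dict: "t": time; "joint_pos": joint angles; "qvel": joint speeds; "joint_efforts": joint torques, N m; "tcp_pos": TCP position; "tcp_rot": TCP orientation; "wrist_force": force on the tool from outside, world axes, zero at the start; "torque": the same for the moment, N m; "grip_width": opening from 0.0 (shut) to 1.0 (fully open); "finger_force": force on a finger pad.
Only numpy, scipy, OpenCV 4.12 (cv2) and the standard library are available. Lean on these libraries where they do the work, as an engineer would, in place of code of your own. Each camera call takes 0.05 s, during which the arm holds its last target. There are 200 camera calls.

## Working session

There is one attempt and no reset: what is moved stays moved. The work goes in short steps, Python scripts to look and compute and a tool call to move; the robot and the scene stay as the last step left them, time stands still between calls to the robot, and variables do not carry over. Pictures are saved under pics/ and viewed, at most 10 in all, crops included, and the job is handed in when it is done.

Besides the shell and the picture viewer there is one more tool, called after "Call:" in YAML: its name, and indented under it one key for each argument. jog_arm: Moves the arm, as the interface text tells. Its arguments: {"type":"object","properties":{"dp":{"type":"array"},"rot":{"type":"array"},"jaw":{"type":"array"}},"required":["dp","rot","jaw"]}

```bash
ls; mkdir -p pics; cat > h.py <<'E'
import numpy as np, cv2
from station import env
def world(p):
    """per-pixel world xyz map (nan where no depth)"""
    z=p["z_map"].astype(float); K=p["K"]; R=cv2.Rodrigues(np.array(p["rvec"],float))[0]; t=np.array(p["tvec"],float).ravel()
    v,u=np.mgrid[:z.shape[0],:z.shape[1]]
    c=np.stack([(u-K[0,2])/K[0,0]*z,(v-K[1,2])/K[1,1]*z,z],-1)
    w=(c-t)@R; w[z==0]=np.nan
    return w
E
python3 - <<'E'
from h import *
np.set_printoptions(precision=3,suppress=True)
for n in("top","side"):
    p=env.capture(n); cv2.imwrite(f"pics/{n}0.png",p["color"]); w=world(p)
    np.save(f"{n}0.npy",w)
    R=cv2.Rodrigues(p["rvec"])[0]; print(n,"cam",-R.T@p["tvec"].ravel(),"axis",R[2])
    for o in("jug","rack","tray","sugar","jam","phone","keybowl","jug_handle","rack_handle","jug_rest","rack_rest"):
        for d in env.look_for(p,o)[:3]:
            u,v=np.round(d["centre"]).astype(int); print(o,round(d["score"],2),(u,v),w[v,u])
print(env.sense())
E
```

```text
pics
top cam [0.506 0.009 1.315] axis [ 0.074  0.002 -0.997]
jug 0.79 (np.int64(372), np.int64(223)) [ 0.511 -0.178  0.005]
jug 0.6 (np.int64(444), np.int64(157)) [ 0.717 -0.403  0.008]
rack 0.76 (np.int64(451), np.int64(213)) [ 0.54  -0.391  0.1  ]
tray 0.61 (np.int64(253), np.int64(212)) [0.542 0.186 0.034]
tray 0.18 (np.int64(451), np.int64(214)) [ 0.537 -0.392  0.098]
sugar 0.69 (np.int64(275), np.int64(231)) [0.487 0.111 0.117]
jam 0.62 (np.int64(232), np.int64(186)) [0.613 0.234 0.12 ]
keybowl 0.85 (np.int64(390), np.int64(143)) [ 0.761 -0.236  0.002]
jug_handle 0.74 (np.int64(447), np.int64(158)) [ 0.714 -0.412  0.008]
jug_handle 0.63 (np.int64(372), np.int64(225)) [ 0.505 -0.177  0.009]
rack_handle 0.86 (np.int64(455), np.int64(213)) [ 0.54  -0.4    0.108]
jug_rest 0.56 (np.int64(256), np.int64(210)) [0.548 0.176 0.037]
rack_rest 0.7 (np.int64(254), np.int64(211)) [0.545 0.182 0.036]
rack_rest 0.35 (np.int64(256), np.int64(210)) [0.548 0.176 0.037]
side cam [0.214 0.833 0.993] axis [ 0.299 -0.639 -0.709]
jug 0.86 (np.int64(364), np.int64(175)) [ 0.508 -0.123  0.081]
jug 0.66 
[... 803 characters left out ...]
t64(150)) [ 0.772 -0.247  0.014]
rack_rest 0.59 (np.int64(316), np.int64(258)) [0.53  0.222 0.037]
rack_rest 0.52 (np.int64(347), np.int64(227)) [0.472 0.127 0.1  ]
rack_rest 0.21 (np.int64(382), np.int64(140)) [ 0.538 -0.432 -0.001]
{'t': 1.2, 'joint_pos': array([-1.111,  0.26 , -0.138,  1.173, -0.   ,  1.571]), 'qvel': array([-0.   , -0.001, -0.001, -0.   , -0.001, -0.001]), 'joint_efforts': array([  0.001, -40.563,  25.423,   0.001,   0.   ,  -0.   ]), 'tcp_pos': array([ 0.233, -0.47 ,  0.231]), 'tcp_rot': array([ 0.974,  0.228, -0.   , -0.   ]), 'wrist_force': array([-0.866,  0.792,  0.316]), 'torque': array([ 0.05 , -0.   ,  0.025]), 'finger_force': 0.0, 'grip_width': 0.996799207791287}
```

```bash
python3 - <<'E'
import cv2
a=cv2.imread("pics/top0.png")[110:290,170:500]; a=cv2.resize(a,None,fx=2.42,fy=2.42,interpolation=cv2.INTER_CUBIC); cv2.imwrite("pics/topc.png",a)
a=cv2.imread("pics/side0.png")[90:350,200:460]; a=cv2.resize(a,None,fx=2.3,fy=2.3,interpolation=cv2.INTER_CUBIC); cv2.imwrite("pics/sidec.png",a)
E
```

```text
(no output)
```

View pics/topc.png

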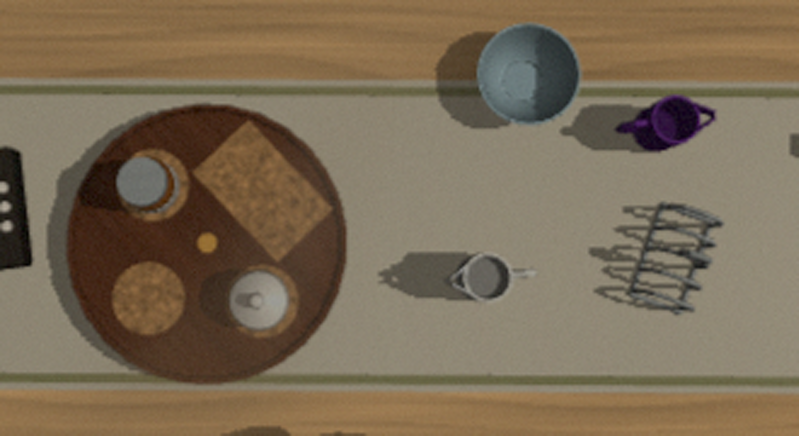

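View pics/sidec.png

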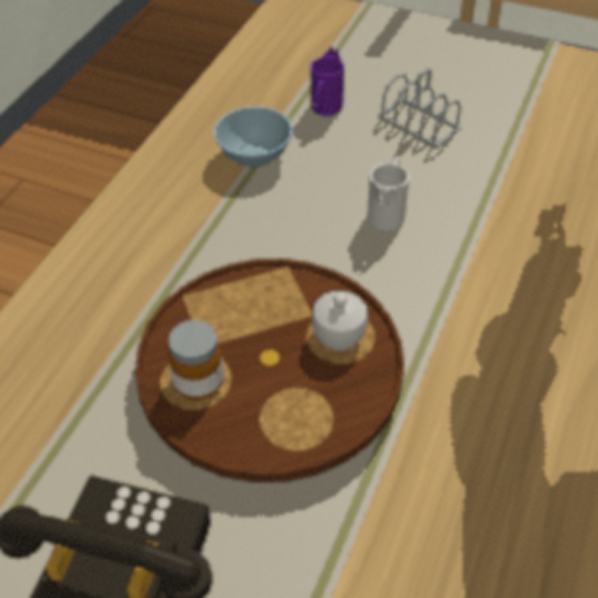

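Top crop: tray hub at about (256,210), empty round cork (231,233), empty oblong cork (279,188). Jug candidates are the white jug at (371,224), handle to the right, and the purple look-alike at (447,160). I choose the white one. The rack is at (450,214), its long axis running nearly along image columns. Next come precise fits.

```bash
cat > m.py <<'E'
from h import *
from scipy.optimize import least_squares
np.set_printoptions(precision=4,suppress=True)
def fitc(P,r): return least_squares(lambda c:np.hypot(*(P-c).T)-r,P.mean(0),loss="soft_l1",f_scale=.003).x
def tray(p,w):
    hsv=cv2.cvtColor(p["color"],cv2.COLOR_BGR2HSV)
    reg=(np.hypot(w[...,0]-.545,w[...,1]-.18)<.19)&(abs(w[...,2]-.037)<.012)
    cork=(reg&(hsv[...,2]>95)&(hsv[...,0]>8)&(hsv[...,0]<25)).astype(np.uint8)
    cork=cv2.morphologyEx(cork,cv2.MORPH_OPEN,np.ones((3,3)))
    n,l,s,_=cv2.connectedComponentsWithStats(cork)
    out=[]
    for i in range(1,n):
        if s[i,4]<100: continue
        P=w[l==i][:,:2].astype(np.float32); rc=cv2.minAreaRect(P)
        out.append((s[i,4],P.mean(0),np.array(rc[0]),np.array(rc[1]),rc[2]))
    return sorted(out,key=lambda a:-a[0])
E
python3 - <<'E'
from m import *
for n in("top","side"):
    p=env.capture(n); w=world(p); print("==",n)
    for o in tray(p,w): print("cork",*o)
    T=(np.hypot(w[...,0]-.545,w[...,1]-.18)<.2)&(w[...,2]>.025)&(w[...,2]<.05)
    c=cv2.minEnclosingCircle(w[T][:,:2].astype(np.float32)); print("tray circ",c)
    J=(np.hypot(w[...,0]-.51,w[...,1]+.17)<.11)&(w[...,2]>.02)&(w[...,2]<.11)
    P=w[J]; 
    hi=P[P[:,2]>.03]; c=fitc(hi[:,:2],.03); print("jug",len(P),c,"zmax",P[:,2].max())
    for _ in range(3):
        b=hi[abs(np.hypot(*(hi[:,:2]-c).T)-.03)<.006]; c=fitc(b[:,:2],.03)
    print("jug refit",len(b),c)
    d=P[:,:2]-c; r=np.hypot(*d.T); f=r>.037
    for q in P[f][np.argsort(-r[f])][:14]: print("  ",q,np.hypot(*(q[:2]-c)),np.degrees(np.arctan2(*(q[:2]-c)[::-1])))
    Rk=(np.hypot(w[...,0]-.54,w[...,1]+.395)<.105)&(w[...,2]>.02)&(w[...,2]<.13)
    P=w[Rk]; print("rack",len(P),cv2.minAreaRect(P[:,:2].astype(np.float32)),P[:,2].max())
    h=P[P[:,2]>.08]; print("handle",len(h),h.mean(0),np.ptp(h,axis=0)); print(h[np.argsort(-h[:,2])][:12])
    a=P[(P[:,2]>.05)&(P[:,2]<.08)]; print("arches",cv2.minAreaRect(a[:,:2].astype(np.float32)))
E
```

```text
== top
cork 1626 [0.6136 0.1094] [0.6141 0.1097] [0.1568 0.0976] 43.47198486328125
cork 695 [0.4795 0.251 ] [0.4803 0.2506] [0.0873 0.0856] 1.0154640674591064
cork 150 [0.4673 0.0835] [0.4685 0.0862] [0.0406 0.0898] 71.45968627929688
tray circ ((0.5495465397834778, 0.17986609041690826), 0.17510440945625305)
jug 249 [ 0.5079 -0.1613] zmax 0.10038740225315705
jug refit 187 [ 0.5078 -0.1606]
   [ 0.5138 -0.2242  0.0713] 0.06397921035507352 -84.58824888952535
   [ 0.5167 -0.2217  0.0692] 0.06182764182247874 -81.66589010895773
   [ 0.5138 -0.2208  0.0738] 0.06059541226156396 -84.31189954031856
   [ 0.5109 -0.2208  0.0738] 0.06036336134785929 -87.0656334877191
   [ 0.5108 -0.218   0.0735] 0.0574936793813549 -86.93076995027982
   [ 0.5138 -0.2177  0.0752] 0.05742955868865353 -84.01863768613019
   [ 0.5166 -0.2168  0.0802] 0.05693679099706125 -81.05128974809328
   [ 0.5166 -0.2137  0.0814] 0.053838091419319736 -80.55678018894365
   [ 0.5108 -0.214   0.0792] 0.053551577633635966 -86.74098619520522
   [ 0.5137 -0.2128  0.0861] 0.052580042536417466 -83.5507966920459
   [ 0.5166 -0.2116  0.077 ]
[... 2074 characters left out ...]
  [ 0.4964 -0.1182  0.0883] 0.044593204046527744 101.95159202888028
rack 243 ((0.5323200821876526, -0.4075685143470764), (0.07427441328763962, 0.12342425435781479), 71.14154815673828) 0.11137249225938776
handle 38 [ 0.5309 -0.4075  0.0977] [0.0164 0.0393 0.0311]
[[ 0.5345 -0.4025  0.1114]
 [ 0.5281 -0.4199  0.111 ]
 [ 0.5293 -0.3991  0.1104]
 [ 0.5365 -0.397   0.1099]
 [ 0.53   -0.4138  0.1098]
 [ 0.5333 -0.3995  0.1091]
 [ 0.5269 -0.4166  0.1088]
 [ 0.5285 -0.4095  0.1085]
 [ 0.5323 -0.4092  0.1076]
 [ 0.5389 -0.3929  0.1073]
 [ 0.5347 -0.4169  0.1066]
 [ 0.5357 -0.3956  0.1064]]
arches ((0.5331571102142334, -0.4073276221752167), (0.06523755192756653, 0.12188757956027985), 69.8414306640625)
```

```bash
cat > go.py <<'E'
"""go.py x y z yaw_deg(tool y): shift in present tool axes, turn about tool z, tilt check"""
import sys; from h import *; from scipy.spatial.transform import Rotation as R
s=env.sense(); T=R.from_quat(s["tcp_rot"]).as_matrix(); x=list(map(float,sys.argv[1:]))
y=np.arctan2(T[1,1],T[0,1]); d=np.radians(x[3])-y
np.set_printoptions(precision=4,suppress=True)
print("t",round(s["t"],2),"tcp",s["tcp_pos"],"yaw",round(np.degrees(y),2),"z",T[:,2],"j",s["joint_pos"])
print("shift",T.T@(np.array(x[:3])-s["tcp_pos"]),"turn rz",round(-d,4),"or",round(-d-2*np.pi*np.sign(-d),4),"F",s["wrist_force"],"w",s["grip_width"])
E
python3 go.py .507 -.161 .2 6
python3 - <<'E'
import cv2
a=cv2.imread("pics/top0.png")[190:260,340:410]; cv2.imwrite("pics/jugcrop.png",cv2.resize(a,None,fx=5,fy=5,interpolation=cv2.INTER_CUBIC))
E
```

```text
t 1.3 tcp [ 0.233  -0.4705  0.2313] yaw -63.65 z [ 0.      0.0001 -1.    ] j [-1.111   0.26   -0.1381  1.1727  0.      1.5708]
shift [ 0.3829 -0.1557  0.0313] turn rz -1.2157 or 5.0675 F [ 0.4364  0.6106 -0.1538] w 0.9968405876119955
```

View pics/jugcrop.png

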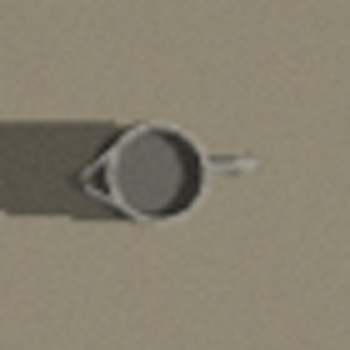

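Call:
jog_arm:
  dp:
    - [0.02, -0.008, 0.003]
    - [0.033, -0.0135, 0.003]
    - [0.033, -0.0135, 0.003]
    - [0.033, -0.0135, 0.003]
    - [0.033, -0.0135, 0.003]
    - [0.033, -0.0135, 0.003]
    - [0.033, -0.0135, 0.003]
    - [0.033, -0.0135, 0.003]
    - [0.033, -0.0135, 0.003]
    - [0.033, -0.0135, 0.003]
    - [0.033, -0.0135, 0.001]
    - [0.033, -0.0125, 0]
    - [0, 0, 0]
    - [0, 0, 0]
    - [0, 0, 0]
    - [0, 0, 0]
    - [0, 0, 0]
    - [0, 0, 0]
    - [0, 0, 0]
    - [0, 0, 0]
  rot:
    - [0, 0, 0]
    - [0, 0, 0]
    - [0, 0, 0]
    - [0, 0, 0]
    - [0, 0, 0]
    - [0, 0, 0]
    - [0, 0, 0]
    - [0, 0, 0]
    - [0, 0, 0]
    - [0, 0, 0]
    - [0, 0, 0]
    - [0, 0, 0]
    - [0, 0, -0.149]
    - [0, 0, -0.149]
    - [0, 0, -0.149]
    - [0, 0, -0.149]
    - [0, 0, -0.149]
    - [0, 0, -0.149]
    - [0, 0, -0.149]
    - [0, 0, -0.149]
  jaw: [100, 100, 100, 100, 100, 100, 100, 100, 100, 100, 100, 100, 100, 100, 100, 100, 100, 100, 100, 100]

```text
t: 3.3
tcp_pos: [0.5072, -0.1612, 0.2003]
tcp_rot: [0.676, 0.737, -0.0, 0.0]
wrist_force: [0.5, -0.4, -0.0]
grip_width: 1.0
finger_force: 0.0
```

```bash
python3 go.py .507 -.161 .043 6
```

```text
t 3.3 tcp [ 0.5072 -0.1612  0.2003] yaw 4.99 z [-0. -0. -1.] j [-0.3076  0.2872 -0.1823  1.1012 -0.      1.176 ]
shift [ 0.0002 -0.0002  0.1573] turn rz -0.0176 or 6.2656 F [ 0.5218 -0.3936 -0.0067] w 0.9995790566047316
```

The crop shows a white, upright jug, lip at left (85,180) and handle at right (255,160). That is the right one, so I descend and grip.

Call:
jog_arm:
  dp:
    - [0, 0, 0.015]
    - [0, 0, 0.03]
    - [0, 0, 0.03]
    - [0, 0, 0.03]
    - [0, 0, 0.03]
    - [0, 0, 0.02]
    - [0, 0, 0.007]
    - [0, 0, 0]
    - [0, 0, 0]
    - [0, 0, 0]
    - [0, 0, 0]
    - [0, 0, 0]
    - [0, 0, 0]
    - [0, 0, 0]
  rot:
    - [0, 0, -0.018]
    - [0, 0, 0]
    - [0, 0, 0]
    - [0, 0, 0]
    - [0, 0, 0]
    - [0, 0, 0]
    - [0, 0, 0]
    - [0, 0, 0]
    - [0, 0, 0]
    - [0, 0, 0]
    - [0, 0, 0]
    - [0, 0, 0]
    - [0, 0, 0]
    - [0, 0, 0]
  jaw: [100, 100, 100, 100, 100, 100, 100, 100, 60, 40, 30, 20, 20, 20]

```text
t: 4.7
tcp_pos: [0.5078, -0.1616, 0.04]
tcp_rot: [0.671, 0.741, 0.0, 0.001]
wrist_force: [-1.5, -0.9, 6.9]
grip_width: 0.698
finger_force: 64.3
```

Call:
jog_arm:
  dp:
    - [0, 0, -0.01]
    - [0, 0, -0.025]
    - [0, 0, -0.035]
    - [0, 0, -0.035]
    - [0, 0, -0.035]
    - [0, 0, -0.02]
    - [0.015, 0.001, 0]
    - [0.0325, 0.001, 0]
    - [0.035, 0.0015, 0]
    - [0.035, 0.0015, 0]
    - [0.035, 0.0015, 0]
    - [0.035, 0.0015, 0]
    - [0.035, 0.0015, 0]
    - [0.035, 0.0015, 0]
    - [0.035, 0.0015, 0]
    - [0.035, 0.0015, 0]
    - [0.035, 0.0015, 0]
    - [0.03, 0.001, 0]
    - [0.02, 0.001, 0]
    - [0, 0, 0]
  rot:
    - [0, 0, 0]
    - [0, 0, 0]
    - [0, 0, 0]
    - [0, 0, 0]
    - [0, 0, 0]
    - [0, 0, 0]
    - [0, 0, 0]
    - [0, 0, 0]
    - [0, 0, 0]
    - [0, 0, 0]
    - [0, 0, 0]
    - [0, 0, 0]
    - [0, 0, 0]
    - [0, 0, 0]
    - [0, 0, 0]
    - [0, 0, 0]
    - [0, 0, 0]
    - [0, 0, 0]
    - [0, 0, 0]
    - [0, 0, 0]
  jaw: [20, 20, 20, 20, 20, 20, 20, 20, 20, 20, 20, 20, 20, 20, 20, 20, 20, 20, 20, 20]

```text
t: 6.7
tcp_pos: [0.4824, 0.254, 0.1972]
tcp_rot: [0.67, 0.743, -0.0, -0.001]
wrist_force: [1.2, -1.5, -2.7]
grip_width: 0.696
finger_force: 65.4
```

Call:
jog_arm:
  dp:
    - [0, 0, 0]
    - [0, 0, 0]
    - [0, 0, 0]
    - [0, 0, 0]
    - [0, 0, 0]
    - [0, 0, 0]
    - [0, 0, 0]
    - [0, 0, 0]
    - [0, 0, 0]
    - [0, 0, 0]
    - [0, 0, 0]
    - [0, 0, 0]
    - [0, 0, 0]
    - [0, 0, 0]
    - [0, 0, 0]
    - [0, 0, 0]
    - [0, 0, 0]
    - [0, 0, 0]
  rot:
    - [0, 0, -0.07]
    - [0, 0, -0.145]
    - [0, 0, -0.145]
    - [0, 0, -0.145]
    - [0, 0, -0.145]
    - [0, 0, -0.145]
    - [0, 0, -0.145]
    - [0, 0, -0.145]
    - [0, 0, -0.145]
    - [0, 0, -0.145]
    - [0, 0, -0.145]
    - [0, 0, -0.145]
    - [0, 0, -0.145]
    - [0, 0, -0.145]
    - [0, 0, -0.145]
    - [0, 0, -0.145]
    - [0, 0, -0.145]
    - [0, 0, -0.145]
  jaw: [20, 20, 20, 20, 20, 20, 20, 20, 20, 20, 20, 20, 20, 20, 20, 20, 20, 20]

```text
t: 8.5
tcp_pos: [0.4827, 0.2503, 0.1975]
tcp_rot: [-0.509, 0.861, 0.0, -0.001]
wrist_force: [0.4, -0.5, -1.9]
grip_width: 0.698
finger_force: 65.4
```

Call:
jog_arm:
  dp:
    - [0, 0, 0]
    - [0, 0, 0]
    - [0, 0, 0]
    - [0, 0, 0]
    - [0, 0, 0]
    - [0, 0, 0]
    - [0, 0, 0]
    - [0, 0, 0]
    - [0, 0, 0]
    - [0, 0, 0]
    - [0, 0, 0]
  rot:
    - [0, 0, -0.145]
    - [0, 0, -0.145]
    - [0, 0, -0.145]
    - [0, 0, -0.145]
    - [0, 0, -0.145]
    - [0, 0, -0.145]
    - [0, 0, -0.145]
    - [0, 0, -0.145]
    - [0, 0, -0.1]
    - [0, 0, 0]
    - [0, 0, 0]
  jaw: [20, 20, 20, 20, 20, 20, 20, 20, 20, 20, 20]

```text
t: 9.6
tcp_pos: [0.4831, 0.2506, 0.1978]
tcp_rot: [0.917, -0.399, -0.0, 0.001]
wrist_force: [-0.0, 0.1, -3.2]
grip_width: 0.701
finger_force: 65.4
```

```bash
python3 go.py .480 .2505 .08 223.4; python3 - <<'E'
from m import *
s=env.sense()
for n in("top","side"):
    p=env.capture(n); w=world(p); cv2.imwrite(f"pics/held_{n}.png",p["color"])
    if n=="side":
        J=(np.hypot(w[...,0]-.48,w[...,1]-.25)<.08)&(w[...,2]>.13)&(w[...,2]<.25)
        hsv=cv2.cvtColor(p["color"],cv2.COLOR_BGR2HSV)
        P=w[J]; v,u=np.nonzero(J); print(len(P),u.min(),u.max(),v.min(),v.max())
        lo=P[(P[:,2]<.185)]; print("zmin",np.sort(lo[:,2])[:8]); print("circ",fitc(lo[np.hypot(*(lo[:,:2]-[.48,.25]).T)<.036][:,:2],.03))
    for o in tray(p,w)[:3]: print("cork",*o)
im=cv2.imread("pics/held_side.png")[100:330,220:470]; im2=cv2.imread("pics/held_top.png")[140:290,180:330]
cv2.imwrite("pics/held.png",np.hstack([cv2.resize(im,(400,368)),cv2.resize(im2,(368,368))]))
E
```

```text
t 9.6 tcp [0.4831 0.2506 0.1978] yaw -137.02 z [-0.0011 -0.0006 -1.    ] j [ 0.4785  0.3098 -0.1564  1.1059 -0.     -1.8424]
shift [-0.002   0.0022  0.1178] turn rz -6.2906 or -0.0074 F [-0.0334  0.0707 -3.208 ] w 0.7007049549169669
cork 1633 [0.6131 0.1091] [0.6141 0.1101] [0.1577 0.0983] 43.889198303222656
cork 323 [0.4818 0.2315] [0.4816 0.2298] [0.0826 0.0455] 5.503983974456787
cork 169 [0.6187 0.2257] [0.6192 0.2296] [0.0502 0.087 ] 84.44505310058594
841 305 345 217 254
zmin [0.1604 0.1608 0.162  0.1622 0.1624 0.1627 0.1627 0.1631]
circ [0.4827 0.2518]
cork 2280 [0.482  0.2515] [0.4807 0.2558] [0.2423 0.1557] 15.285018920898438
cork 464 [0.6534 0.1388] [0.6556 0.1508] [0.0893 0.1168] 50.74089431762695
cork 298 [0.4327 0.1105] [0.4292 0.1063] [0.101  0.0559] 86.78825378417969
```

View pics/held.png

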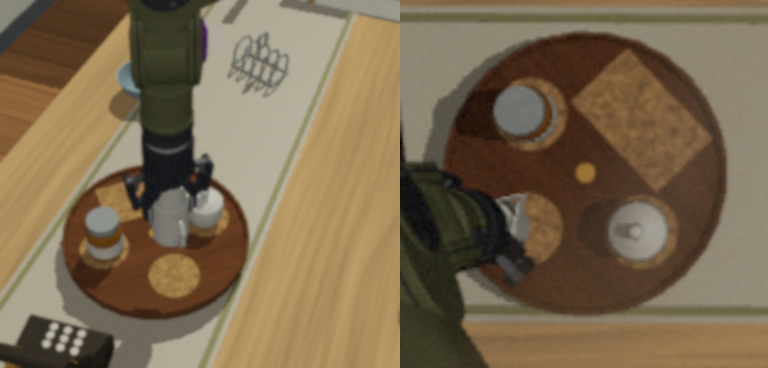

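The jug is held upright, about 158 mm above the sideboard and over the cork, with its handle outwards, and the tray is unmoved. I lower it in stages.

Call:
jog_arm:
  dp:
    - [-0.002, 0.002, 0.01]
    - [0, 0, 0.02]
    - [0, 0, 0.02]
    - [0, 0, 0.02]
    - [0, 0, 0.02]
    - [0, 0, 0.012]
    - [0, 0, 0.006]
    - [0, 0, 0.004]
    - [0, 0, 0]
    - [0, 0, 0]
    - [0, 0, 0]
  rot:
    - [0, 0, -0.007]
    - [0, 0, 0]
    - [0, 0, 0]
    - [0, 0, 0]
    - [0, 0, 0]
    - [0, 0, 0]
    - [0, 0, 0]
    - [0, 0, 0]
    - [0, 0, 0]
    - [0, 0, 0]
    - [0, 0, 0]
  jaw: [20, 20, 20, 20, 20, 20, 20, 20, 20, 20, 20]

```text
t: 10.8
tcp_pos: [0.4817, 0.2515, 0.0871]
tcp_rot: [0.919, -0.395, 0.001, -0.001]
wrist_force: [0.2, 0.7, -2.7]
grip_width: 0.699
finger_force: 65.4
```

```bash
python3 go.py .480 .2505 .076 223.4
```

```text
t 10.8 tcp [0.4817 0.2515 0.0871] yaw -136.49 z [ 0.0015  0.0008 -1.    ] j [ 0.4812  0.3908 -0.3455  0.8328  0.     -1.849 ]
shift [-0.0004  0.0019  0.0111] turn rz -6.2813 or 0.0019 F [ 0.197   0.7199 -2.7225] w 0.6988971797494451
```

Call:
jog_arm:
  dp:
    - [0, 0, 0.003]
    - [0, 0, 0.003]
    - [0, 0, 0.0015]
    - [0, 0, 0.001]
    - [0, 0, 0]
    - [0, 0, 0]
  rot:
    - [0, 0, 0]
    - [0, 0, 0]
    - [0, 0, 0]
    - [0, 0, 0]
    - [0, 0, 0]
    - [0, 0, 0]
  jaw: [20, 20, 20, 20, 20, 20]

```text
t: 11.4
tcp_pos: [0.481, 0.2512, 0.0778]
tcp_rot: [0.919, -0.395, -0.0, 0.0]
wrist_force: [0.5, 0.4, -2.7]
grip_width: 0.699
finger_force: 65.4
```

Call:
jog_arm:
  dp:
    - [0, 0, 0.001]
    - [0, 0, 0.0005]
    - [0, 0, 0]
    - [0, 0, 0]
  rot:
    - [0, 0, 0]
    - [0, 0, 0]
    - [0, 0, 0]
    - [0, 0, 0]
  jaw: [20, 20, 20, 20]

```text
t: 11.8
tcp_pos: [0.481, 0.2511, 0.0763]
tcp_rot: [0.919, -0.395, -0.0, 0.0]
wrist_force: [-0.3, 0.2, -3.4]
grip_width: 0.698
finger_force: 65.4
```

Call:
jog_arm:
  dp:
    - [0, 0, 0.0005]
    - [0, 0, 0.0005]
    - [0, 0, 0]
    - [0, 0, 0]
  rot:
    - [0, 0, 0]
    - [0, 0, 0]
    - [0, 0, 0]
    - [0, 0, 0]
  jaw: [20, 20, 20, 20]

```text
t: 12.2
tcp_pos: [0.4815, 0.2516, 0.0761]
tcp_rot: [0.919, -0.395, 0.0, -0.001]
wrist_force: [-1.0, 0.6, 5.4]
grip_width: 0.698
finger_force: 65.9
```

Contact at 5 N. I open gently.

Call:
jog_arm:
  dp:
    - [0, 0, 0]
    - [0, 0, 0]
    - [0, 0, 0]
    - [0, 0, 0]
    - [0, 0, 0]
    - [0, 0, 0]
    - [0, 0, 0]
    - [0, 0, 0]
    - [0, 0, 0]
    - [0, 0, 0]
  rot:
    - [0, 0, 0]
    - [0, 0, 0]
    - [0, 0, 0]
    - [0, 0, 0]
    - [0, 0, 0]
    - [0, 0, 0]
    - [0, 0, 0]
    - [0, 0, 0]
    - [0, 0, 0]
    - [0, 0, 0]
  jaw: [66, 69, 71, 73, 76, 80, 85, 90, 95, 95]

```text
t: 13.2
tcp_pos: [0.481, 0.2511, 0.0753]
tcp_rot: [0.919, -0.395, 0.0, 0.0]
wrist_force: [-0.7, -0.0, -0.4]
grip_width: 0.948
finger_force: 0.0
```

```bash
python3 go.py .480 .2505 .20 -20; python3 - <<'E'
from m import *
p=env.capture("side"); w=world(p)
J=(np.hypot(w[...,0]-.48,w[...,1]-.25)<.036)&(w[...,2]>.05)&(w[...,2]<.095)
lo=w[J]; print("circ",fitc(lo[:,:2],.03))
p=env.capture("top"); w=world(p)
for o in tray(p,w)[:3]: print("cork",*o)
E
```

```text
t 13.2 tcp [0.481  0.2511 0.0753] yaw -136.49 z [ 0. -0. -1.] j [ 0.4812  0.4027 -0.362   0.806  -0.0001 -1.849 ]
shift [-0.0002  0.0012 -0.1247] turn rz -2.0331 or 4.2501 F [-0.7445 -0.0238 -0.411 ] w 0.9484006643864913
circ [0.4796 0.254 ]
cork 1639 [0.6133 0.1094] [0.6139 0.1099] [0.1567 0.0982] 43.7033805847168
cork 155 [0.4671 0.0833] [0.4682 0.0856] [0.0413 0.0899] 71.41184997558594
cork 147 [0.6271 0.221 ] [0.6265 0.2232] [0.0864 0.0374] 14.272204399108887
```

Call:
jog_arm:
  dp:
    - [0, 0, -0.01]
    - [0, 0, -0.02]
    - [0, 0, -0.03]
    - [0, 0, -0.035]
    - [0, 0, -0.035]
    - [0, 0, -0.035]
    - [0.0285, 0.023, 0]
    - [0.0285, 0.023, 0]
    - [0.0285, 0.023, 0]
    - [0.0285, 0.023, 0]
    - [0.0285, 0.023, 0]
    - [0.0285, 0.023, 0]
    - [0.0285, 0.023, 0]
    - [0.0285, 0.023, 0]
    - [0.0285, 0.023, 0]
    - [0.0285, 0.023, 0]
    - [0.0285, 0.023, 0]
    - [0.0285, 0.023, 0]
    - [0.0285, 0.023, 0]
    - [0.0285, 0.023, 0]
  rot:
    - [0, 0, 0]
    - [0, 0, 0]
    - [0, 0, 0]
    - [0, 0, 0]
    - [0, 0, 0]
    - [0, 0, 0]
    - [0, 0, 0]
    - [0, 0, 0]
    - [0, 0, 0]
    - [0, 0, 0]
    - [0, 0, 0]
    - [0, 0, 0]
    - [0, 0, 0]
    - [0, 0, 0]
    - [0, 0, 0]
    - [0, 0, 0]
    - [0, 0, 0]
    - [0, 0, 0]
    - [0, 0, 0]
    - [0, 0, 0]
  jaw: [95, 95, 95, 95, 90, 80, 70, 70, 70, 70, 70, 70, 70, 70, 70, 70, 70, 70, 70, 70]

```text
t: 15.3
tcp_pos: [0.5221, -0.2615, 0.2412]
tcp_rot: [0.919, -0.395, 0.0, -0.0]
wrist_force: [0.5, 0.6, 0.6]
grip_width: 0.699
finger_force: 0.0
```

Call:
jog_arm:
  dp:
    - [0.0285, 0.023, 0]
    - [0.0285, 0.023, 0]
    - [0.0285, 0.023, 0]
    - [0.0285, 0.023, 0]
    - [0, 0, 0]
    - [0, 0, 0]
    - [0, 0, 0]
    - [0, 0, 0]
    - [0, 0, 0]
    - [0, 0, 0]
    - [0, 0, 0]
    - [0, 0, 0]
    - [0, 0, 0]
  rot:
    - [0, 0, 0]
    - [0, 0, 0]
    - [0, 0, 0]
    - [0, 0, 0]
    - [0, 0, 0.1385]
    - [0, 0, 0.1385]
    - [0, 0, 0.1385]
    - [0, 0, 0.1385]
    - [0, 0, 0.1385]
    - [0, 0, 0.1385]
    - [0, 0, 0.1385]
    - [0, 0, 0.1385]
    - [0, 0, 0]
  jaw: [60, 60, 60, 60, 60, 60, 60, 60, 60, 60, 60, 60, 60]

```text
t: 16.6
tcp_pos: [0.5339, -0.4059, 0.241]
tcp_rot: [-0.574, 0.819, -0.0, 0.0]
wrist_force: [-0.2, -0.0, -0.4]
grip_width: 0.6
finger_force: 0.0
```

```bash
python3 go.py .533 -.408 .08 160; python3 - <<'E'
from m import *
p=env.capture("top"); w=world(p)
for o in tray(p,w)[:3]: print("cork",*o)
J=(np.hypot(w[...,0]-.48,w[...,1]-.25)<.075)&(w[...,2]>.07)&(w[...,2]<.15)
P=w[J]; c=fitc(P[np.hypot(*(P[:,:2]-[.48,.252]).T)<.036][:,:2],.03); print("jug",c,len(P))
d=P[:,:2]-c; r=np.hypot(*d.T)
for q in d[r>.045]: print(np.hypot(*q),np.degrees(np.arctan2(q[1],q[0])))
a=cv2.imread("pics/top0.png"); cv2.imwrite("pics/aft.png",np.hstack([cv2.resize(x[145:285,180:320],(400,400),interpolation=cv2.INTER_CUBIC) for x in (a,p["color"])]))
E
```

```text
t 16.6 tcp [ 0.5339 -0.4059  0.241 ] yaw 160.04 z [ 0.0004 -0.0003 -1.    ] j [-0.6501  0.5181  0.289   1.3412  0.     -1.8725]
shift [0.0022 0.0002 0.161 ] turn rz 0.0007 or -6.2825 F [-0.244  -0.0263 -0.3597] w 0.5995975549066596
cork 887 [0.6429 0.1233] [0.6255 0.1195] [0.1292 0.0969] 44.98489761352539
cork 141 [0.4583 0.0853] [0.4594 0.0874] [0.036  0.0831] 53.618080139160156
cork 117 [0.6432 0.2252] [0.6438 0.2278] [0.0782 0.0298] 45.62874221801758
jug [0.4831 0.2515] 287
0.04561566378730026 -41.65196910868778
0.04758900957397552 -44.24256874168128
0.04855416496671029 -45.243326905040455
0.046234286123675354 -47.472215975908874
0.04680722658672203 -47.953342857556954
0.04627272499677815 127.1750298122645
0.049813833661657834 128.0394289022995
0.047555438853402056 130.15776612961935
0.045829407530196334 132.13116089759947
0.04849050428681622 132.48990721224072
0.050691595946024945 131.0608522464775
0.04847286838029585 133.31650935161215
0.046440405154007235 135.69616186834642
0.04586716481330358 137.0254606069083
0.052003492009560726 133.10180722864175
0.05039599735571348 135.01043130253828
0.05617869759415562 130.46918929997568
0.05358958996392425 132.69314959660815
0.05190951535837227 134.5469987617267
0.04882985948345943 137.70461634154825
0.054967928760349956 133.9755720454358
0.05412363585833611 135.29145482281106
0.06178552273344768 129.95425977155952
0.057629982290768204 132.82124538217698
0.05599576095638251 134.5209035967809
0.05415844991939723 136.50435584826297
0.05622180279121428 135.8417710775251
0.05734999664177508 135.85093641898536
0.06191935961791803 133.4585348949566
0.05864567042807708 136.0864934529166
0.05880905493584655 136.7151779730738
0.05904056271626927 137.31325088480585
```

View pics/aft.png

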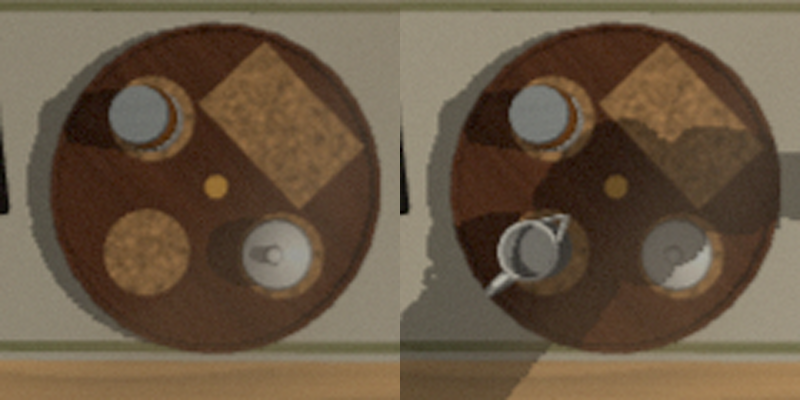

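The jug stands on its cork, handle outwards at about 134°. The tray and the other things are unmoved (left and right halves match). Next is the rack.

Call:
jog_arm:
  dp:
    - [0.001, 0, 0.015]
    - [0, 0, 0.03]
    - [0, 0, 0.03]
    - [0, 0, 0.03]
    - [0, 0, 0.03]
    - [0, 0, 0.017]
    - [0, 0, 0.008]
    - [0, 0, 0]
    - [0, 0, 0]
    - [0, 0, 0]
    - [0, 0, 0]
    - [0, 0, 0]
    - [0, 0, 0]
    - [0, 0, 0]
    - [0, 0, 0]
    - [0, 0, 0]
  rot:
    - [0, 0, 0]
    - [0, 0, 0]
    - [0, 0, 0]
    - [0, 0, 0]
    - [0, 0, 0]
    - [0, 0, 0]
    - [0, 0, 0]
    - [0, 0, 0]
    - [0, 0, 0]
    - [0, 0, 0]
    - [0, 0, 0]
    - [0, 0, 0]
    - [0, 0, 0]
    - [0, 0, 0]
    - [0, 0, 0]
    - [0, 0, 0]
  jaw: [60, 60, 60, 60, 60, 60, 60, 60, 40, 30, 20, 10, 0, 0, 0, 0]

```text
t: 18.25
tcp_pos: [0.5328, -0.4067, 0.081]
tcp_rot: [-0.574, 0.819, 0.0, -0.0]
wrist_force: [-3.8, 1.6, 5.5]
grip_width: 0.079
finger_force: 58.6
```

Call:
jog_arm:
  dp:
    - [0, 0, -0.01]
    - [0, 0, -0.02]
    - [0, 0, -0.03]
    - [0, 0, -0.03]
    - [0, 0, -0.03]
    - [0, 0, -0.03]
    - [0, 0, -0.02]
    - [-0.015, 0.003, 0]
    - [-0.025, 0.005, 0]
    - [-0.033, 0.0065, 0]
    - [-0.033, 0.0065, 0]
    - [-0.033, 0.0065, 0]
    - [-0.033, 0.0065, 0]
    - [-0.033, 0.0065, 0]
    - [-0.033, 0.0065, 0]
    - [-0.033, 0.0065, 0]
    - [-0.033, 0.0065, 0]
    - [-0.033, 0.0065, 0]
    - [-0.033, 0.0065, 0]
    - [-0.033, 0.0065, 0]
  rot:
    - [0, 0, 0]
    - [0, 0, 0]
    - [0, 0, 0]
    - [0, 0, 0]
    - [0, 0, 0]
    - [0, 0, 0]
    - [0, 0, 0]
    - [0, 0, 0]
    - [0, 0, 0]
    - [0, 0, 0]
    - [0, 0, 0]
    - [0, 0, 0]
    - [0, 0, 0]
    - [0, 0, 0]
    - [0, 0, 0]
    - [0, 0, 0]
    - [0, 0, 0]
    - [0, 0, 0]
    - [0, 0, 0]
    - [0, 0, 0]
  jaw: [0, 0, 0, 0, 0, 0, 0, 0, 0, 0, 0, 0, 0, 0, 0, 0, 0, 0, 0, 0]

```text
t: 20.25
tcp_pos: [0.5954, 0.0016, 0.2486]
tcp_rot: [-0.574, 0.819, 0.001, -0.001]
wrist_force: [1.3, 0.4, -3.5]
grip_width: 0.077
finger_force: 58.6
```

Call:
jog_arm:
  dp:
    - [-0.033, 0.0065, 0]
    - [-0.033, 0.0065, 0]
    - [-0.025, 0.006, 0]
    - [-0.015, 0.005, 0]
    - [0, 0, 0]
    - [0, 0, 0]
    - [0, 0, 0]
    - [0, 0, 0]
    - [0, 0, 0]
    - [0, 0, 0]
    - [0, 0, 0]
    - [0, 0, 0]
    - [0, 0, 0]
    - [0, 0, 0]
    - [0, 0, 0]
    - [0, 0, 0]
  rot:
    - [0, 0, 0]
    - [0, 0, 0]
    - [0, 0, 0]
    - [0, 0, 0]
    - [0, 0, -0.06]
    - [0, 0, -0.12]
    - [0, 0, -0.13]
    - [0, 0, -0.13]
    - [0, 0, -0.13]
    - [0, 0, -0.13]
    - [0, 0, -0.13]
    - [0, 0, -0.12]
    - [0, 0, -0.1]
    - [0, 0, -0.056]
    - [0, 0, 0]
    - [0, 0, 0]
  jaw: [0, 0, 0, 0, 0, 0, 0, 0, 0, 0, 0, 0, 0, 0, 0, 0]

```text
t: 21.85
tcp_pos: [0.6096, 0.1068, 0.2496]
tcp_rot: [0.918, -0.396, -0.001, 0.0]
wrist_force: [-0.6, -0.2, -2.9]
grip_width: 0.074
finger_force: 58.5
```

```bash
python3 go.py .614 .1095 .117 223.4; python3 - <<'E'
from m import *
s=env.sense(); c=s["tcp_pos"][:2]
o=[]
for n in("side","top"):
    p=env.capture(n); w=world(p)
    m=(np.hypot(w[...,0]-c[0],w[...,1]-c[1])<.09)&(w[...,2]>.155)&(w[...,2]<.24)
    P=w[m]; lo=P[P[:,2]<.185]; print(n,len(P),len(lo),"zmin",np.sort(P[:,2])[:5])
    if len(lo)>10: print(" base",cv2.minAreaRect(lo[:,:2].astype(np.float32)))
    mid=P[P[:,2]<.237]; print(" mid",cv2.minAreaRect(mid[:,:2].astype(np.float32)))
    v,u=np.nonzero(m); cv,cu=int(v.mean()),int(u.mean()); h=75
    o.append(cv2.resize(p["color"][max(cv-h,0):cv+h,cu-h:cu+h],(400,400),interpolation=cv2.INTER_CUBIC))
cv2.imwrite("pics/rackheld.png",np.hstack(o))
E
```

```text
t 21.85 tcp [0.6096 0.1068 0.2496] yaw -136.68 z [-0.0013 -0.0002 -1.    ] j [ 0.1734  0.4203  0.1488  1.3006  0.0001 -2.1534]
shift [ 0.0012 -0.0052  0.1326] turn rz -6.2846 or -0.0014 F [-0.5976 -0.2232 -2.9033] w 0.0736914899123688
side 594 268 zmin [0.1686 0.1698 0.17   0.1705 0.1707]
 base ((0.6120226383209229, 0.10536439716815948), (0.13012313842773438, 0.07309107482433319), 43.727088928222656)
 mid ((0.6120226383209229, 0.10536439716815948), (0.13012313842773438, 0.07309107482433319), 43.727088928222656)
top 158 95 zmin [0.1701 0.1707 0.1714 0.1717 0.1717]
 base ((0.5941462516784668, 0.058863960206508636), (0.0834835097193718, 0.04307178407907486), 0.38231799006462097)
 mid ((0.5962863564491272, 0.05901840329170227), (0.08752873539924622, 0.04327305033802986), 0.7405868768692017)
```

View pics/rackheld.png

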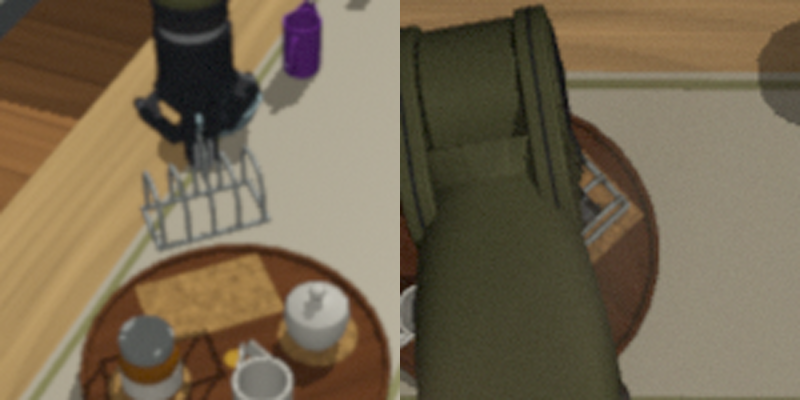

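The rack is held level, along the oblong cork, about 133 mm above it. I shift −4.5 mm in tool y and lower it.

Call:
jog_arm:
  dp:
    - [0, -0.0045, 0.01]
    - [0, 0, 0.02]
    - [0, 0, 0.025]
    - [0, 0, 0.025]
    - [0, 0, 0.02]
    - [0, 0, 0.012]
    - [0, 0, 0.007]
    - [0, 0, 0.004]
    - [0, 0, 0]
    - [0, 0, 0]
    - [0, 0, 0]
  rot:
    - [0, 0, 0]
    - [0, 0, 0]
    - [0, 0, 0]
    - [0, 0, 0]
    - [0, 0, 0]
    - [0, 0, 0]
    - [0, 0, 0]
    - [0, 0, 0]
    - [0, 0, 0]
    - [0, 0, 0]
    - [0, 0, 0]
  jaw: [0, 0, 0, 0, 0, 0, 0, 0, 0, 0, 0]

```text
t: 23.05
tcp_pos: [0.6143, 0.1101, 0.1284]
tcp_rot: [0.918, -0.396, 0.001, -0.001]
wrist_force: [-0.3, 0.5, -3.6]
grip_width: 0.075
finger_force: 58.5
```

```bash
python3 go.py .613 .110 .117 223.4; python3 - <<'E'
from m import *
s=env.sense(); c=s["tcp_pos"][:2]
p=env.capture("side"); w=world(p)
m=(np.hypot(w[...,0]-c[0],w[...,1]-c[1])<.085)&(w[...,2]>.046)&(w[...,2]<.115)
P=w[m]; print(len(P),np.sort(P[:,2])[:5],cv2.minAreaRect(P[:,:2].astype(np.float32)))
E
```

```text
t 23.05 tcp [0.6143 0.1101 0.1284] yaw -136.61 z [ 0.002   0.0004 -1.    ] j [ 0.1773  0.4821 -0.0709  1.0158  0.     -2.1508]
shift [-0.0008  0.001   0.0113] turn rz -6.2833 or -0.0001 F [-0.2601  0.5345 -3.5682] w 0.0750727668106266
459 [0.0462 0.0462 0.0464 0.0467 0.0469] ((0.628532886505127, 0.09630125015974045), (0.12993696331977844, 0.10975393652915955), 44.40724563598633)
```

Call:
jog_arm:
  dp:
    - [0, 0, 0.003]
    - [0, 0, 0.003]
    - [0, 0, 0.0015]
    - [0, 0, 0.001]
    - [0, 0, 0]
    - [0, 0, 0]
  rot:
    - [0, 0, 0]
    - [0, 0, 0]
    - [0, 0, 0]
    - [0, 0, 0]
    - [0, 0, 0]
    - [0, 0, 0]
  jaw: [0, 0, 0, 0, 0, 0]

```text
t: 23.7
tcp_pos: [0.6135, 0.11, 0.1188]
tcp_rot: [0.918, -0.396, -0.0, 0.0]
wrist_force: [0.1, -0.4, -3.3]
grip_width: 0.074
finger_force: 58.6
```

Call:
jog_arm:
  dp:
    - [0, 0, 0.0005]
    - [0, 0, 0.0005]
    - [0, 0, 0]
    - [0, 0, 0]
  rot:
    - [0, 0, 0]
    - [0, 0, 0]
    - [0, 0, 0]
    - [0, 0, 0]
  jaw: [0, 0, 0, 0]

```text
t: 24.1
tcp_pos: [0.6135, 0.11, 0.1178]
tcp_rot: [0.918, -0.396, 0.0, -0.0]
wrist_force: [0.3, 0.6, -3.4]
grip_width: 0.072
finger_force: 58.6
```

Call:
jog_arm:
  dp:
    - [0, 0, 0.0005]
    - [0, 0, 0.0005]
    - [0, 0, 0]
    - [0, 0, 0]
  rot:
    - [0, 0, 0]
    - [0, 0, 0]
    - [0, 0, 0]
    - [0, 0, 0]
  jaw: [0, 0, 0, 0]

```text
t: 24.5
tcp_pos: [0.6136, 0.1101, 0.117]
tcp_rot: [0.918, -0.396, 0.0, -0.0]
wrist_force: [-0.5, 0.2, -1.1]
grip_width: 0.075
finger_force: 58.9
```

Call:
jog_arm:
  dp:
    - [0, 0, 0.0003]
    - [0, 0, 0]
    - [0, 0, 0]
    - [0, 0, 0]
    - [0, 0, 0]
    - [0, 0, 0]
    - [0, 0, 0]
    - [0, 0, 0]
    - [0, 0, 0]
    - [0, 0, 0]
    - [0, 0, 0]
    - [0, 0, 0]
  rot:
    - [0, 0, 0]
    - [0, 0, 0]
    - [0, 0, 0]
    - [0, 0, 0]
    - [0, 0, 0]
    - [0, 0, 0]
    - [0, 0, 0]
    - [0, 0, 0]
    - [0, 0, 0]
    - [0, 0, 0]
    - [0, 0, 0]
    - [0, 0, 0]
  jaw: [0, 0, 4, 7, 9, 11, 14, 18, 24, 32, 40, 40]

```text
t: 25.7
tcp_pos: [0.6135, 0.1099, 0.1165]
tcp_rot: [0.918, -0.396, 0.0, 0.0]
wrist_force: [0.8, 0.6, 0.3]
grip_width: 0.399
finger_force: 0.0
```

Call:
jog_arm:
  dp:
    - [0, 0, -0.005]
    - [0, 0, -0.015]
    - [0, 0, -0.02]
    - [0, 0, -0.03]
    - [0, 0, -0.03]
    - [0, 0, -0.03]
    - [0.03, 0.01, 0]
    - [0.04, 0.015, 0]
    - [0.04, 0.015, 0]
    - [0.04, 0.015, 0]
    - [0.04, 0.015, 0]
    - [0.04, 0.015, 0]
    - [0.04, 0.015, 0]
    - [0.03, 0.01, 0]
    - [0, 0, 0]
  rot:
    - [0, 0, 0]
    - [0, 0, 0]
    - [0, 0, 0]
    - [0, 0, 0]
    - [0, 0, 0]
    - [0, 0, 0]
    - [0, 0, 0]
    - [0, 0, 0]
    - [0, 0, 0]
    - [0, 0, 0]
    - [0, 0, 0]
    - [0, 0, 0]
    - [0, 0, 0]
    - [0, 0, 0]
    - [0, 0, 0]
  jaw: [40, 40, 40, 40, 40, 40, 40, 40, 40, 40, 40, 40, 40, 40, 40]

```text
t: 27.2
tcp_pos: [0.7405, -0.1885, 0.2449]
tcp_rot: [0.917, -0.398, 0.0, 0.001]
wrist_force: [1.1, 0.5, -0.9]
grip_width: 0.402
finger_force: 0.0
```

```bash
python3 - <<'E'
from m import *
p=env.capture("top"); w=world(p); s=env.sense(); print(s["t"],s["tcp_pos"],s["wrist_force"])
m=(np.hypot(w[...,0]-.614,w[...,1]-.11)<.09)&(w[...,2]>.06)&(w[...,2]<.16)
m&=(np.hypot(w[...,0]-.48,w[...,1]-.11)>.06)&(np.hypot(w[...,0]-.62,w[...,1]-.245)>.07)
P=w[m]; print(len(P),cv2.minAreaRect(P[:,:2].astype(np.float32)),"zmax",P[:,2].max())
q=env.capture("side")
a=cv2.imread("pics/top0.png"); cv2.imwrite("pics/fin.png",np.hstack([cv2.resize(x[145:285,180:320],(400,400),interpolation=cv2.INTER_CUBIC) for x in (p["color"],)]+[cv2.resize(q["color"][180:320,245:385],(400,400),interpolation=cv2.INTER_CUBIC)]))
E
```

```text
27.25 [ 0.7399 -0.186   0.2454] [-0.3407  0.709  -0.7017]
291 ((0.619015634059906, 0.108216293156147), (0.11819486320018768, 0.06972216069698334), 43.879486083984375) zmax 0.14932581344837434
```

View pics/fin.png

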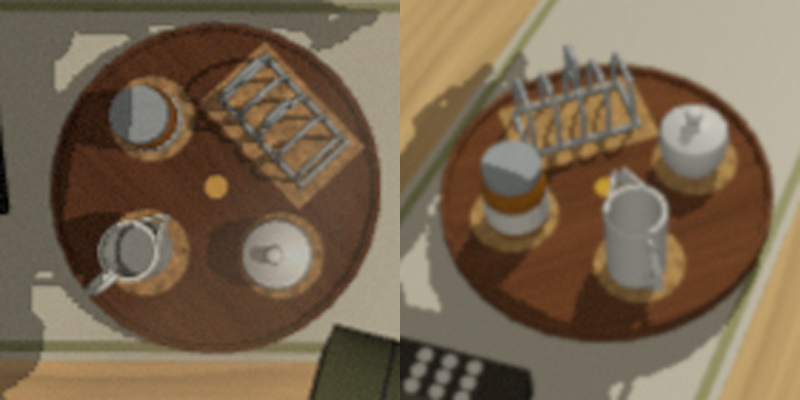

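The rack lies inside its oblong cork with a margin all round. The jug is upright, handle outwards, and the tray shows no visible turn. The arm is clear, so I hand in.

```bash
python3 -c "
from station import env
print(env.close_job())"
```

```text
the job is handed in; nothing more can be done
None
```

I handed the job in at about 27 s with the milk jug upright on the round cork, handle outwards, and the toast rack along the oblong cork; the tray showed no visible turn and I moved nothing else, but no verdict came back.

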